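# Set stroke and throttle of a pneumatic drive

## Task

Set up the drive on the training bench: first pull the cylinder's sprung rod out by its upright post until its pointer stands in line with the blade of the marker on the scale, and leave it there. Then screw the knurled cap on the valve fully down until it bottoms out, back it off a quarter turn, and finish while still gripping the cap there. Leave the loose things on the bench where they are.

Things in the scene. Friction and masses are not known exactly. Their poses are not given: they have to be found in the camera images.
- cylinder: Fixed cylinder unit on an aluminium plate 280 x 150 x 12 mm (x = -70 to 210 mm). Origin on the bench, under the rod's axis; z up. The rod comes out along its own -x (roughly towards the robot). Barrel head: front face at x = 91 mm, top 84 mm, brass stubs to 96 mm. Scale rail along the +y side: x = -60 to 70, y = 53 to 73, top 45 mm. Left or right of the valve, varied yaw.
- rod: Sliding rod; its head is a dark 24 mm steel cube around the origin (55 mm above the bench; at x = 45 mm in the cylinder's frame when fully in; axes as the cylinder's). On it stands the grip, an upright round steel post, diameter 22 mm, free from 67 to 115 mm above the bench. A thin pointer bar (3 mm wide) reaches to y = 51 mm.
- rod_pull (a joint): How far the rod is pulled out, m: 0 fully in, 0.085 the limit; starts at 0 to 0.012. A light spring (50 N/m) draws it in, but a friction clamp (8 N) keeps it wherever it is left; pulling takes about 8 to 13 N. It can also be pushed back in.
- post_top (a point): Centre of the top face of the upright post, 115 mm above the bench; moves with the rod.
- pointer_tip (a point): Tip of the rod's pointer bar, 55 mm above the bench.
- rider: The marker: dark saddle 14 x 26 mm clamped on the scale rail, with an upright steel blade 3 mm thick (along x), top 62 mm above the bench. Immovable; its place along the rail varies (needs 30 to 68 mm of pull from fully in). Origin under the saddle's middle, in the blade's mid-plane, axes as the cylinder's: in line means equal x of pointer tip and rider in that frame.
- valve: Fixed throttle valve: base plate 100 x 100 x 12 mm, grey block 60 x 60 mm up to 58 mm, dark round shoulder (radius 24 mm) up to 64 mm, with the cap on a threaded neck above it. Origin on the bench on the cap's axis, z up. Two brass ports stick out along +-y to 44 mm, up to 43 mm high.
- cap: Round knurled steel cap, diameter 42 mm, height 36 mm, axis vertical, started on the valve's right-hand thread (captive). Origin: centre of its underside, 64 mm above the bench when bottomed on the shoulder. A raised rib on its top face, from the centre along its own +x, shows how it is turned. The friction torque is about 0.08 N m.
- cap_turn (a joint): Turn of the cap, rad: 0 = bottomed out on the shoulder (hard stop), growing as it is unscrewed (anticlockwise seen from above); clockwise screws it down. It rises 6 mm per turn (0.95 mm per rad). Starts at 2.2 to 3.8, upper limit 5.5.
- cap_top (a point): Centre of the cap's top face, 100 mm above the bench when bottomed.
- weight: Loose bystander: brass knob weight, diameter 40 mm, 64 mm tall, origin under its centre.
- screwdriver: Loose bystander: screwdriver 200 mm long lying along its own x.
- fitting: Loose bystander: plain steel ring fitting, outer diameter 44 mm, 30 mm high, origin under its centre.
Mind the look-alikes: they are no part of the job. Of the things that look like the valve, the largest one is meant.

How it is judged:
By the outcome, as a careful person would: the job done as asked, in the order asked, and still so for the second after the job is handed in, while the arm keeps its last pose, push and grip.
It also fails if it takes over 70 s, if anything falls off the work surface, if the arm or the gripper's body presses on something with over 40 N, if the wrist force passes 120 N, or if a joint passes its speed limit or range.

## Robot

A 6-joint arm with a two-finger parallel gripper is mounted at the origin on the work surface. World frame = base frame: x ahead of the robot, y to its left, z up, the work surface at z = 0. Lengths are in m, angles in rad, forces in N, time in s.
With the tool pointing down it reaches from about 0.325 to 0.9 m from the base axis. Payload 6.1 kg.
Tool frame: the origin (TCP) lies at the very end of the fingers, on their centre line; the grasp point (between the pads) lies 19 mm behind it; z points along the fingers, y is the direction in which the jaws open and shut (so a half turn about z gives the same grasp; the last joint's range is limited). The gripper opens to 87 mm and grips with 3 to 60 N. Pads are 19 mm wide; open, the fingers measure 117 mm over their backs; the gripper's body (75 mm by 190 mm) begins 51 mm behind the grasp point.
Start: joints at [1.198, 0.22, 1.526, -0, 1.395, -0.126], TCP at [0.153, 0.606, 0.223] pointing down, gripper open.
Joint ranges: [-2.98, 2.98], [-0.91, 2.08], [0.09, 2.57], [-1.24, 4.39], [0.2, 2.65], [-2.68, 2.68]. Speed limits (rad/s): [2.57, 2.57, 3.01, 3.14, 3.14, 3.14].

## Interface

Orientations are given as a unit quaternion [w, x, y, z].
In Python, from rig import * gives the robot as it stands. The module is installed in compiled form; this text tells all that it offers.
- The arm moves only by the tool step_arm, never from a script. Its arguments are lists of equal length, an entry for each row: "hand": the closure, from -1 (fully open) to 1 (shut), so that 0 is half open; "dp": the shift along the tool's x, y, z in m, a list of three; "yaw": the turn about the tool's z in rad. In form: {"hand": [hand, ...], "dp": [[dx, dy, dz], ...], "yaw": [yaw, ...]}. A call has exactly 8 rows; each row is the pose to reach, as a shift and turn from the pose commanded when the call began, along the tool's axes at that moment; what a row does not reach only later rows make up. A row lasts 1/10 s, in which the tool goes at most 50 mm and 8.59 degrees, less where a joint would pass 70% of its speed; a pose out of reach is approached as far as the arm can. A call with a gripper value outside its range is refused whole. The fingers move at their own pace and stop on an object; "newtons" is the grip in N (left out, the last holds). Time passes only in rows, so rows that repeat a pose let the fingers close, or fill a call up. It gives the time, the measured TCP pose, the force and the opening at its end, in the units of the state.
- read_state(): the state, without advancing time (a new reading comes with each control period).
- capture(name): name is "scene" or "top"; returns a dict with "image" (420x560x3 uint8, red, green, blue), "depth" (420x560 float32, m along the optical axis (not along the pixel's ray), 0 where there is no reading), "intrinsics" (3x3 intrinsics, pixels), "cam_to_world" (4x4, takes a point from camera to world coordinates). Camera axes: x right, y down, z forward; pixel columns grow to the right and rows downward; lengths in m; the calibration is good to about 2 mm. A picture is of the moment at which its call begins.
- hand_in(): hands the job in, once; it reports no verdict.
Trained networks look in a picture, given as the dict that the camera call returned (one of the last four; its "shot" number tells which), for a name from the list of things; names that differ only in an ending like _2 or _b are one class to them, and where a whole thing is asked for, a point or a joint stands for the part that bears it (a point fixed in the world has none). Each returns a list of dicts, best first, with "conf" (0 to 1); they miss things now and then, are a little off and sometimes report something else, mostly with a low value. They report only what shows in the picture. A call takes as long as a camera call. They do not tell look-alikes from the thing itself.
- boxes_of(picture, query): "xy" ([column, row] in pixels, amid what is visible of it).
- trace(picture, query): "mask" (420x560 bool, what is visible of it) and "xy" ([column, row] in pixels, amid what is visible of it).
- tip_of(picture, query): "xy" ([column, row] in pixels: a listed point, or the origin of a listed thing).
The state is a dict: "t": time; "joint_pos": joint angles; "joint_velocities": joint speeds; "joint_torque": joint torques, N m; "tool_pos": TCP position; "tool_rot": TCP orientation; "contact_force": force on the tool from outside, world axes, zero at the start; "ft_torque": the same for the moment, N m; "gripper_width": finger opening in m.
Only numpy, scipy, OpenCV 4.12 (cv2) and the standard library are available. Lean on these libraries where they do the work, as an engineer would, in place of code of your own. Each camera call takes 0.05 s, during which the arm holds its last target.

## Working session

There is one attempt and no reset: what is moved stays moved. The work goes in short steps, Python scripts to look and compute and a tool call to move; the robot and the scene stay as the last step left them, time stands still between calls to the robot, and variables do not carry over. Pictures are saved under pics/ and viewed, and the job is handed in when it is done.

Besides the shell and the picture viewer there is one more tool, called after "Request:" by a JSON object that holds its "fn" and its "kwargs", one argument or row to a line. step_arm: Moves the arm, as the interface text tells. Its arguments: {"type":"object","properties":{"hand":{"type":"array"},"dp":{"type":"array"},"yaw":{"type":"array"},"newtons":{"type":"number"}},"required":["hand","dp","yaw"]}

```bash
mkdir -p pics; cat > h.py <<'E'
from rig import *
import numpy as np, cv2
def save(n,im): cv2.imwrite('pics/'+n+'.png',cv2.cvtColor(im,cv2.COLOR_RGB2BGR))
def w(p,uv,d=None):
    u,v=uv
    if d is None: d=p['depth'][int(round(v)),int(round(u))]
    K=p['intrinsics'];c=np.array([(u-K[0,2])/K[0,0]*d,(v-K[1,2])/K[1,1]*d,d,1])
    return (p['cam_to_world']@c)[:3]
def ray(p,uv):
    o=p['cam_to_world'][:3,3];return o,w(p,uv,1.0)-o
def atz(p,uv,z):
    o,d=ray(p,uv);return o+d*(z-o[2])/d[2]
def proj(p,X):
    c=np.linalg.inv(p['cam_to_world'])@np.append(X,1);K=p['intrinsics']
    return K[:2,:2]@(c[:2]/c[2])+K[:2,2]
E
python3 - <<'E'
from h import *
s=read_state();print({k:np.round(v,3) for k,v in s.items()})
for n in("scene","top"):
    p=capture(n);save(n+'0',p['image']);print(n,p['intrinsics'].round(1).tolist(),p['cam_to_world'].round(3).tolist())
    for q in("cylinder","rod","rider","valve","cap","weight","screwdriver","fitting"):
        for r in boxes_of(p,q): 
            print(q,round(r['conf'],2),np.round(r['xy']),w(p,r['xy']).round(3))
    for q in("post_top","pointer_tip","rider","cap_top","cap","valve","cylinder","rod"):
        for r in tip_of(p,q): print('tip',q,round(r['conf'],2),np.round(r['xy'],1),w(p,r['xy']).round(3))
E
```

```text
{'t': np.float64(0.0), 'joint_pos': array([ 1.198,  0.221,  1.528, -0.   ,  1.395, -0.126]), 'joint_velocities': array([ 0.   , -0.001, -0.002, -0.001, -0.   ,  0.   ]), 'joint_torque': array([  0.   , -49.462, -38.737,   0.07 ,   0.057,  -0.   ]), 'tool_pos': array([0.152, 0.605, 0.221]), 'tool_rot': array([-0.   ,  0.123,  0.992, -0.001]), 'contact_force': array([-1.385,  0.437,  0.098]), 'ft_torque': array([0.024, 0.011, 0.027]), 'gripper_width': np.float64(0.087)}
scene [[440.6, 0.0, 282.1], [0.0, 440.6, 210.7], [0.0, 0.0, 1.0]] [[0.392, 0.497, -0.774, 1.232], [0.92, -0.199, 0.338, -0.246], [0.014, -0.845, -0.535, 0.556], [0.0, 0.0, 0.0, 1.0]]
cylinder 0.84 [156. 306.] [ 0.715 -0.225  0.076]
rod 0.91 [138. 255.] [ 0.589 -0.232  0.084]
rod 0.35 [155. 304.] [ 0.711 -0.225  0.077]
rider 0.52 [167. 250.] [ 0.546 -0.18   0.051]
valve 0.97 [389. 197.] [0.51  0.345 0.03 ]
valve 0.91 [340. 214.] [0.566 0.179 0.056]
valve 0.61 [303. 188.] [0.407 0.17  0.036]
cap 0.81 [342. 195.] [0.556 0.185 0.094]
cap 0.71 [391. 183.] [0.505 0.348 0.065]
cap 0.68 [341. 215.] [0.565 0.181 0.051]
cap 0.62 
[... 2211 characters left out ...]
cap_top 0.34 [397.7 209. ] [ 0.57  -0.221  0.087]
tip cap_top 0.34 [210.  228.8] [0.531 0.177 0.099]
tip cap 0.92 [202.  228.7] [0.531 0.193 0.102]
tip cap 0.61 [211.6 299.6] [0.384 0.176 0.075]
tip cap 0.5 [130.8 249.4] [0.491 0.346 0.075]
tip valve 0.75 [207.3 227.6] [0.533 0.181 0.104]
tip valve 0.67 [216.9 292.9] [0.395 0.168 0.046]
tip valve 0.56 [138.6 244.3] [0.502 0.34  0.045]
tip valve 0.35 [394.2 225.8] [ 0.54  -0.237  0.012]
tip cylinder 0.72 [203.  225.7] [0.538 0.191 0.102]
tip cylinder 0.69 [390.  227.8] [ 0.535 -0.227  0.011]
tip cylinder 0.4 [287.3 134.3] [ 0.763  0.007 -0.002]
tip rod 0.89 [397.5 209.2] [ 0.57  -0.221  0.087]
tip rod 0.53 [292.1 200.2] [ 0.6   -0.     0.023]
```

View pics/scene0.png

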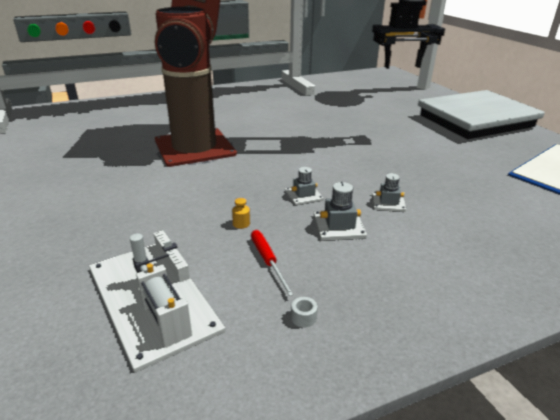

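View pics/top0.png

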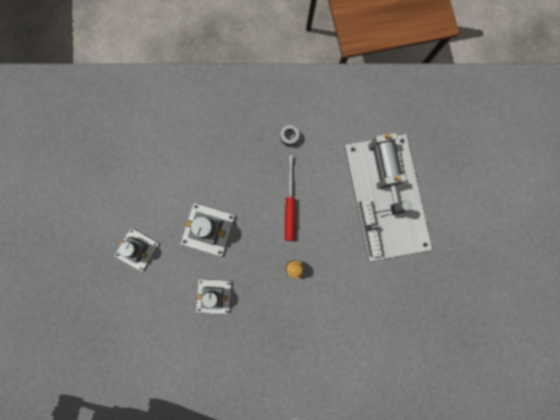

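```bash
python3 - <<'E'
import cv2
a=cv2.imread('pics/top0.png');b=cv2.imread('pics/scene0.png')
cv2.imwrite('pics/topc.png',cv2.resize(a[140:260,340:460],None,fx=5,fy=5,interpolation=cv2.INTER_CUBIC))
cv2.imwrite('pics/scenec.png',cv2.resize(b[210:350,80:240],None,fx=4.2,fy=4.2,interpolation=cv2.INTER_CUBIC))
cv2.imwrite('pics/capc.png',cv2.resize(a[190:270,160:260],None,fx=7,fy=7,interpolation=cv2.INTER_CUBIC))
E
```

```text
(no output)
```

View pics/topc.png

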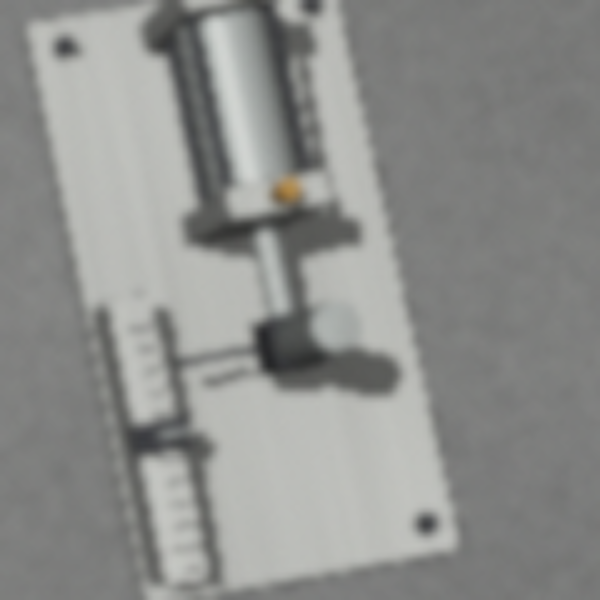

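View pics/scenec.png

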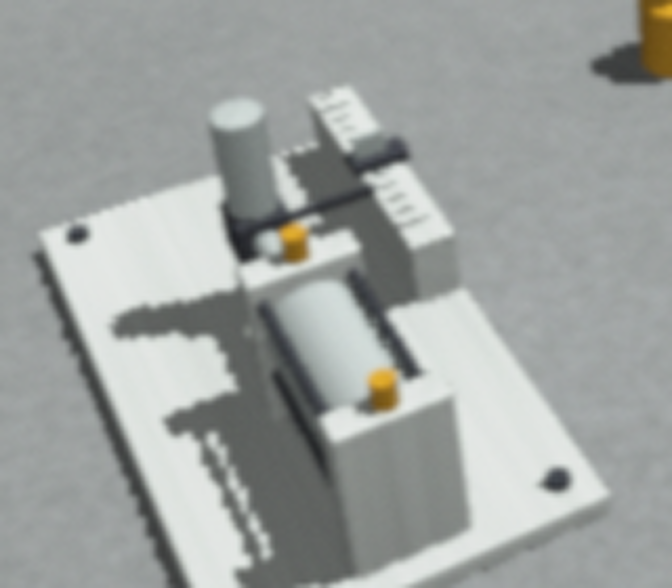

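View pics/capc.png

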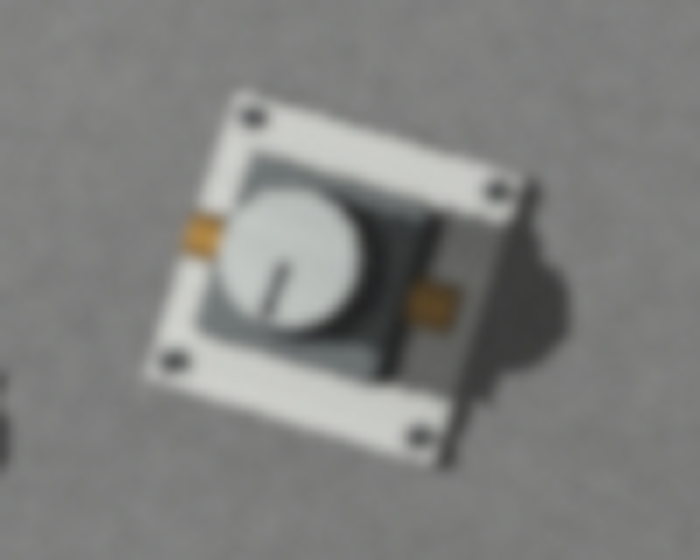

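The scene view shows the cylinder at the left: post near (134,241) and rider near (166,249). The large valve is at (340,210), between two smaller copies. In the top view the post is at (405,206), the rider at (371,230) and the large cap at (202,228), with its rib pointing down-left. Next I'll fit the geometry.

```bash
cat > m.py <<'E'
from h import *
def post(p1,p2):
    pass
def tri(p1,u1,p2,u2):
    o1,d1=ray(p1,u1);o2,d2=ray(p2,u2)
    A=np.stack([d1,-d2],1);s=np.linalg.lstsq(A,o2-o1,rcond=None)[0]
    a=o1+s[0]*d1;b=o2+s[1]*d2
    return (a+b)/2,np.linalg.norm(a-b)
def best(p,q,near,kind=tip_of,r=40):
    L=[x for x in kind(p,q) if np.linalg.norm(np.array(x['xy'])-near)<r and x['conf']>.3]
    return np.array(L[0]['xy']) if L else None
def plate(p,z=0.012,lo=(320,110),hi=(455,285)):
    im=p['image'].astype(int);m=np.zeros(im.shape[:2],np.uint8)
    m[lo[1]:hi[1],lo[0]:hi[0]]=(im[lo[1]:hi[1],lo[0]:hi[0]].min(2)>150)
    n,l,s,c=cv2.connectedComponentsWithStats(m);k=1+np.argmax(s[1:,4])
    pts=np.argwhere(l==k)[:,::-1]
    W=np.array([atz(p,u,z)[:2] for u in pts]).astype(np.float32)
    return cv2.minAreaRect((W*1000))
E
python3 - <<'E'
from m import *
s=capture("scene");t=capture("top")
print(plate(t), plate(t,lo=(170,195),hi=(250,265)))
for q,a,b in(("post_top",(134,241),(405,206)),("pointer_tip",(166,250),(374,212)),("rider",(166,249),(371,230)),("cap_top",(340,187),(203,228))):
    u=best(s,q,a);v=best(t,q,b)
    print(q,u,v,*(tri(s,u,t,v) if u is not None and v is not None else ()))
E
```

```text
((616.65673828125, -244.0478515625), (285.599365234375, 110.8863296508789), 9.461771011352539) ((536.4780883789062, 196.42237854003906), (98.42546844482422, 100.25982666015625), 73.26972961425781)
post_top [134.9 237.2] [407.4 206.1] [ 0.57374113 -0.23224279  0.11191987] 0.001574119581598932
pointer_tip [167.1 255.6] [374.1 213. ] [ 0.56558815 -0.18167418  0.0508389 ] 0.002593240771780782
rider [167.9 248.9] [373.5 229.8] [ 0.52968339 -0.17824769  0.04046596] 0.004468063539247679
cap_top [305.  170.6] [201.2 227.3] [0.51824824 0.15404844 0.14568807] 0.0699659761689879
```

```bash
cat >> m.py <<'E'
def plate2(p,z=0.012,lo=(335,120),hi=(445,275)):
    im=p['image'].astype(int);m=(im.min(2)>150)
    pts=[(c,r) for r in range(lo[1],hi[1]) for c in range(lo[0],hi[0]) if m[r,c]]
    W=np.array([atz(p,u,z)[:2]*1000 for u in pts]).astype(np.float32)
    return cv2.minAreaRect(W)
E
python3 - <<'E'
from m import *
s=capture("scene");t=capture("top")
R=plate2(t);print(R)
(c,sz,a)=R
a=a if abs(a)<45 else a-90
print(a)
yaw=np.radians(a)
ex=np.array([np.cos(yaw),np.sin(yaw)]);
o=np.array(c)/1000-0.07*ex; print('origin',o)
def cyl(P): 
    d=P[:2]-o;return np.array([d@ex,-d[0]*ex[1]+d[1]*ex[0]])*1000
for q,a,b in(("post_top",(134,241),(405,206)),("pointer_tip",(166,250),(374,212)),("rider",(166,249),(371,230))):
    u=best(s,q,a);v=best(t,q,b);P,_=tri(s,u,t,v);print(q,P.round(4),cyl(P).round(1))
u=best(s,"cap_top",(340,187),r=15);v=best(t,"cap_top",(203,228),r=15);print(u,v,tri(s,u,t,v), atz(t,v,.103),atz(s,u,.103))
# post top from top view via depth mask
d=t['depth'];pp=[]
for r in range(190,222):
  for cc in range(390,420):
    P=w(t,(cc,r)); 
    if P[2]>.105: pp.append(P)
pp=np.array(pp);print(len(pp),pp.mean(0),cyl(pp.mean(0)))
pp=np.array([P for r in range(205,255) for cc in range(175,235) for P in [w(t,(cc,r))] if P[2]>.09]);print(len(pp),pp.mean(0),np.median(pp[:,2]))
pp=np.array([P for r in range(165,215) for cc in range(315,370) for P in [w(s,(cc,r))] if P[2]>.1]);print(len(pp),pp.mean(0),np.median(pp[:,2]))
pp=np.array([P for r in range(230,255) for cc in range(120,150) for P in [w(s,(cc,r))] if P[2]>.11]);print(len(pp),pp.mean(0),np.median(pp[:,2]))
E
```

```text
((613.61767578125, -224.22515869140625), (286.69427490234375, 149.69625854492188), 9.794088363647461)
9.794088363647461
origin [ 0.54463789 -0.23613271]
post_top [ 0.5753 -0.2319  0.111 ] [30.9 -1. ]
pointer_tip [ 0.5676 -0.1798  0.0507] [32.2 51.6]
rider [ 0.5301 -0.1735  0.037 ] [-3.6 64.2]
[343.6 185.7] [201.6 225.8] (array([0.53828659, 0.19516496, 0.105512  ]), np.float64(0.005072732653715246)) [0.537298   0.19327756 0.103     ] [0.53487397 0.20029735 0.103     ]
103 [ 0.57165751 -0.2144045   0.15225359] [30.32195381 16.81528498]
348 [0.53513236 0.19159762 0.12306315] 0.10275193143854588
195 [0.59388052 0.16098002 0.13866494] 0.10410863925416036
108 [ 0.58139696 -0.22983181  0.11486529] 0.11557455203028064
```

```bash
cat > g.py <<'E'
from h import *
import sys
from scipy.spatial.transform import Rotation as Ro
def rot(s): q=s['tool_rot'];return Ro.from_quat([q[1],q[2],q[3],q[0]]).as_matrix()
def st():
    s=read_state();M=rot(s)
    print('t',round(float(s['t']),2),'tcp',np.round(s['tool_pos'],4),'yang',round(np.degrees(np.arctan2(M[1,1],M[0,1])),2),'z',M[:,2].round(3),'F',np.round(s['contact_force'],2),'T',np.round(s['ft_torque'],3),'w',round(float(s['gripper_width']),4),'j',np.round(s['joint_pos'],3))
    return s,M
def to(P,ang=None):
    s,M=st();print('dp',(M.T@(np.array(P)-s['tool_pos'])).round(4))
    if ang is not None:
        a=np.degrees(np.arctan2(M[1,1],M[0,1]));d=(ang-a+90)%180-90
        print('yaw',round(-np.radians(d),4))
E
python3 -c "
from g import *
to([.574,-.231,.20],9.8)"
```

```text
t 2.7 tcp [0.1527 0.6061 0.2225] yang 75.86 z [-0. -0. -1.] F [-0.14  0.36 -0.99] T [ 0.01   0.009 -0.023] w 0.0868 j [ 1.198  0.22   1.527  0.     1.395 -0.126]
dp [-0.613  -0.7088  0.0225]
yaw 1.153
```

Request:
{"fn": "step_arm", "kwargs": {
  "hand": [0,0,0,0,0,0,0,0],
  "dp": [
    [-0.032,-0.037,0],
    [-0.064,-0.074,0],
    [-0.096,-0.111,0],
    [-0.128,-0.148,0],
    [-0.16,-0.185,0],
    [-0.192,-0.222,0],
    [-0.224,-0.259,0],
    [-0.256,-0.296,0]
  ],
  "yaw": [0.06,0.12,0.18,0.24,0.3,0.36,0.42,0.48],
  "newtons": 40
}}

```text
t: 3.5
tool_pos: [0.3291, 0.2548, 0.2229]
tool_rot: [0.0, 0.356, 0.934, 0.0]
contact_force: [0.9, -0.1, -0.4]
gripper_width: 0.0442
```

```bash
python3 -c "
from g import *
to([.574,-.231,.20],9.8)"
```

```text
t 3.5 tcp [0.3291 0.2548 0.2229] yang 48.25 z [ 0.001  0.001 -1.   ] F [ 0.89 -0.06 -0.44] T [0.023 0.019 0.04 ] w 0.0442 j [ 0.469 -0.307  2.036 -0.     1.411 -0.373]
dp [-0.5062 -0.1994  0.0229]
yaw 0.6711
```

Request:
{"fn": "step_arm", "kwargs": {
  "hand": [0,0,0,0,0,0,0,0],
  "dp": [
    [-0.044,-0.017,0],
    [-0.088,-0.034,0],
    [-0.132,-0.052,0],
    [-0.176,-0.069,0],
    [-0.22,-0.086,0],
    [-0.264,-0.104,0],
    [-0.308,-0.121,0],
    [-0.352,-0.138,0]
  ],
  "yaw": [0.06,0.12,0.18,0.24,0.3,0.36,0.42,0.48]
}}

```text
t: 4.3
tool_pos: [0.5007, -0.0826, 0.2229]
tool_rot: [0.0, 0.569, 0.823, 0.0]
contact_force: [0.4, 0.6, 0.3]
gripper_width: 0.0436
```

```bash
python3 -c "
from g import *
to([.574,-.231,.15],9.8)"
```

```text
t 4.3 tcp [ 0.5007 -0.0826  0.2229] yang 20.68 z [ 0.001 -0.    -1.   ] F [0.43 0.56 0.25] T [-0.093 -0.002 -0.031] w 0.0436 j [-0.319 -0.065  1.828  0.     1.377 -0.68 ]
dp [-0.1647  0.0162  0.0729]
yaw 0.19
```

Request:
{"fn": "step_arm", "kwargs": {
  "hand": [0,0,0,0,0,0,0,0],
  "dp": [
    [-0.041,0.004,0],
    [-0.082,0.008,0.02],
    [-0.123,0.012,0.04],
    [-0.165,0.016,0.06],
    [-0.165,0.016,0.073],
    [-0.165,0.016,0.073],
    [-0.165,0.016,0.073],
    [-0.165,0.016,0.073]
  ],
  "yaw": [0.06,0.12,0.19,0.19,0.19,0.19,0.19,0.19]
}}

```text
t: 5.1
tool_pos: [0.5742, -0.2282, 0.1512]
tool_rot: [0.001, 0.643, 0.766, 0.0]
contact_force: [-1.1, -0.7, -0.0]
gripper_width: 0.0436
```

```bash
python3 -c "
from g import *
to([.574,-.231,.077],9.8)
for n in('scene','top'):
    p=capture(n);save(n+'1',p['image'])
a=cv2.imread('pics/top1.png');b=cv2.imread('pics/scene1.png')
cv2.imwrite('pics/c1.png',np.hstack([cv2.resize(a[140:260,340:460],(400,400)),cv2.resize(b[190:330,80:220],(400,400))]))
"
```

```text
t 5.1 tcp [ 0.5742 -0.2282  0.1512] yang 10.04 z [ 0.002 -0.001 -1.   ] F [-1.09 -0.71 -0.  ] T [-0.103  0.051 -0.028] w 0.0436 j [-0.506  0.26   1.617  0.     1.263 -0.681]
dp [-0.0026 -0.0008  0.0742]
yaw 0.0042
```

View pics/c1.png

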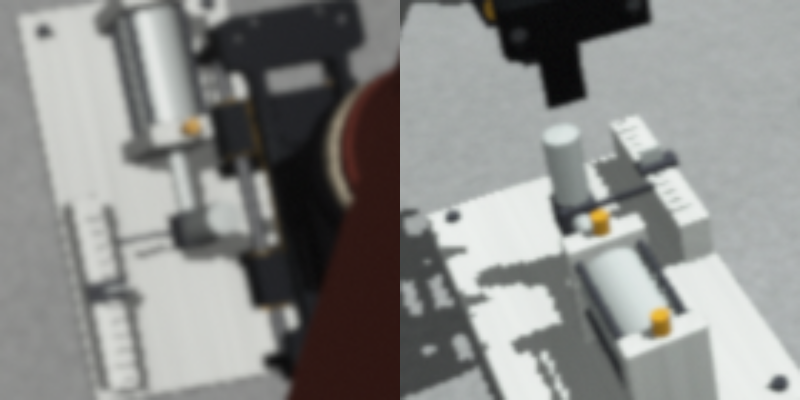

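The fingers straddle the post along the rod axis, seen from above at about (235,210) in the left crop. Next I descend and close.

Request:
{"fn": "step_arm", "kwargs": {
  "hand": [0,0,0,0,0,0.3,0.6,0.8],
  "dp": [
    [-0.002,0,0.03],
    [-0.002,0,0.055],
    [-0.002,0,0.074],
    [-0.002,0,0.074],
    [-0.002,0,0.074],
    [-0.002,0,0.074],
    [-0.002,0,0.074],
    [-0.002,0,0.074]
  ],
  "yaw": [0,0,0,0,0,0,0,0],
  "newtons": 30
}}

```text
t: 6.0
tool_pos: [0.5747, -0.2314, 0.0769]
tool_rot: [0.001, 0.643, 0.766, 0.0]
contact_force: [0.7, 0.2, 0.1]
gripper_width: 0.0266
```

Request:
{"fn": "step_arm", "kwargs": {
  "hand": [1,1,1,1,1,1,1,1],
  "dp": [
    [0,0,0],
    [0,0,0],
    [0,0,0],
    [0,0,0],
    [0,0,0],
    [0,0,0],
    [0,0,0],
    [0,0,0]
  ],
  "yaw": [0,0,0,0,0,0,0,0]
}}

```text
t: 6.8
tool_pos: [0.5761, -0.2311, 0.0768]
tool_rot: [0.002, 0.643, 0.766, 0.001]
contact_force: [5.2, 1.1, 0.2]
gripper_width: 0.0212
```

```bash
python3 -c "
from g import *
st()
for n in('scene','top'):
    p=capture(n);save(n+'2',p['image'])
a=cv2.imread('pics/top2.png');b=cv2.imread('pics/scene2.png')
cv2.imwrite('pics/c2.png',np.hstack([cv2.resize(a[140:260,340:460],(400,400)),cv2.resize(b[190:330,80:220],(400,400))]))
"
```

```text
t 6.8 tcp [ 0.5761 -0.2311  0.0768] yang 9.97 z [ 0.004 -0.001 -1.   ] F [5.23 1.14 0.21] T [ 0.087 -0.723  0.048] w 0.0212 j [-0.509  0.347  1.66   0.002  1.131 -0.684]
```

View pics/c2.png

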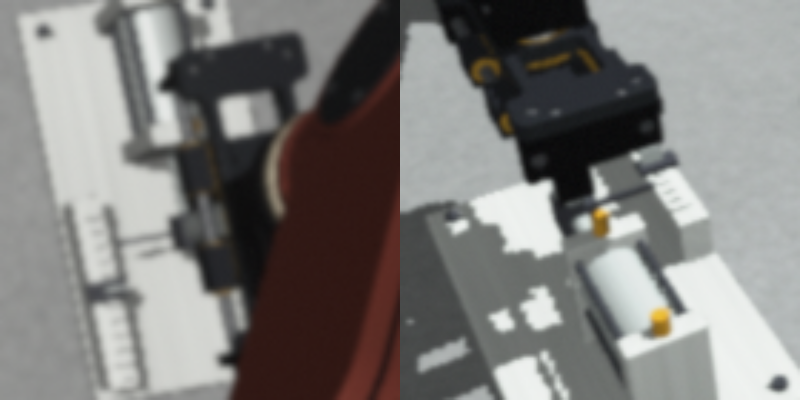

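Request:
{"fn": "step_arm", "kwargs": {
  "hand": [1,1,1,1,1,1,1,1],
  "dp": [
    [0,-0.004,0],
    [0,-0.009,0],
    [0,-0.014,0],
    [0,-0.019,0],
    [0,-0.024,0],
    [0,-0.028,0],
    [0,-0.03,0],
    [0,-0.03,0]
  ],
  "yaw": [0,0,0,0,0,0,0,0]
}}

```text
t: 7.7
tool_pos: [0.5472, -0.2361, 0.0768]
tool_rot: [0.003, 0.643, 0.766, 0.002]
contact_force: [8.2, 2.6, -1.8]
gripper_width: 0.0213
```

```bash
python3 -c "
from g import *
st()
for n in('scene','top'):
    p=capture(n);save(n+'3',p['image']);np.savez(n+'3.npz',**{k:v for k,v in p.items()})
a=cv2.imread('pics/top3.png');b=cv2.imread('pics/scene3.png')
cv2.imwrite('pics/c3.png',np.hstack([cv2.resize(a[190:250,350:410],(400,400),interpolation=2),cv2.resize(b[220:280,130:190],(400,400),interpolation=2)]))
"
```

```text
t 7.7 tcp [ 0.5472 -0.2361  0.0768] yang 9.96 z [ 0.006 -0.001 -1.   ] F [ 8.15  2.6  -1.8 ] T [ 0.277 -1.166 -0.036] w 0.0213 j [-0.541  0.292  1.729  0.003  1.114 -0.716]
```

View pics/c3.png

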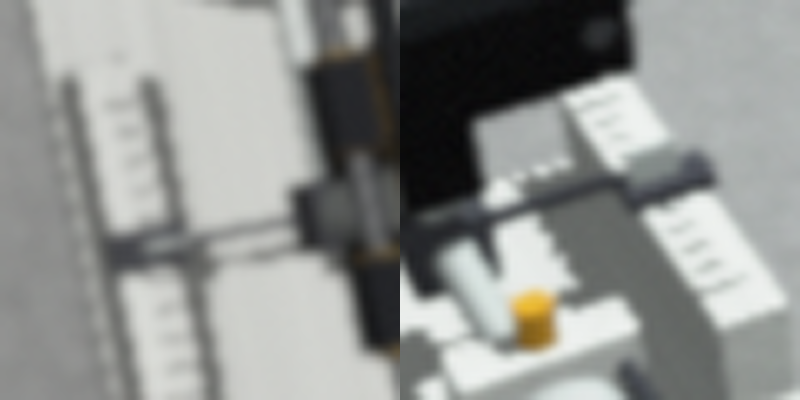

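```bash
cat > rect.py <<'E'
from g import *
yaw=np.radians(9.8);o=np.array([.5446,-.2361])
ex=np.array([np.cos(yaw),np.sin(yaw)]);ey=np.array([-ex[1],ex[0]])
def rect(p,z,x0=-25,x1=25,y0=5,y1=80,k=8):
    xs=np.arange(x1,x0,-1/k);ys=np.arange(y1,y0,-1/k)
    X,Y=np.meshgrid(xs,ys,indexing='ij')
    W=np.stack([o[0]+(X*ex[0]+Y*ey[0])/1e3,o[1]+(X*ex[1]+Y*ey[1])/1e3,np.full(X.shape,z),np.ones(X.shape)],-1)
    C=W@np.linalg.inv(p['cam_to_world']).T;K=p['intrinsics']
    u=K[0,0]*C[...,0]/C[...,2]+K[0,2];v=K[1,1]*C[...,1]/C[...,2]+K[1,2]
    return cv2.remap(p['image'],u.astype(np.float32),v.astype(np.float32),cv2.INTER_CUBIC)
def prof(p,z,ya,yb,x0=-25,x1=25,k=8):
    im=rect(p,z,x0,x1,ya,yb,k).astype(float).mean(2).mean(1)
    return np.arange(x1,x0,-1/k),im
E
python3 - <<'E'
from rect import *
T=dict(np.load('top3.npz'));S=dict(np.load('scene3.npz'))
A=[]
for n,p in(('T',T),('S',S)):
    for z in(.055,.062): A.append(cv2.resize(rect(p,z),(390,260)))
im=np.vstack([np.hstack(A[:2]),np.hstack(A[2:])])
for i in range(-2,3): 
    pass
save('r3',im)
for n,p in(('T',T),('S',S)):
  for z,ya,yb in((.055,25,45),(.055,40,49),(.062,51,55),(.062,55,60),(.062,60,65),(.062,65,70)):
    x,f=prof(p,z,ya,yb);i=np.abs(x)<14
    print(n,z,ya,yb,'min',x[i][f[i].argmin()],'max',x[i][f[i].argmax()],f[i][::8].round(0).astype(int).tolist())
E
```

```text
T 0.055 25 45 min 1.25 max 12.875 [205, 205, 205, 205, 205, 205, 204, 201, 195, 185, 172, 158, 150, 149, 157, 168, 178, 182, 180, 173, 164, 158, 158, 165, 176, 186, 193, 199]
T 0.055 40 49 min -7.5 max 13.875 [195, 194, 194, 192, 192, 191, 190, 189, 183, 175, 162, 148, 135, 128, 128, 131, 136, 138, 137, 132, 126, 123, 124, 130, 139, 148, 159, 168]
T 0.062 51 55 min -4.25 max 13.875 [135, 134, 131, 127, 123, 119, 118, 117, 118, 121, 124, 125, 122, 118, 109, 102, 94, 90, 88, 89, 92, 96, 100, 103, 105, 109, 112, 116]
T 0.062 55 60 min -3.5 max -13.875 [156, 152, 146, 140, 130, 120, 109, 101, 98, 104, 114, 123, 127, 124, 115, 101, 89, 83, 84, 93, 104, 116, 128, 134, 143, 149, 156, 160]
T 0.062 60 65 min -2.625 max -13.875 [201, 194, 186, 173, 161, 144, 128, 115, 108, 109, 117, 128, 132, 130, 120, 106, 96, 95, 106, 124, 142, 160, 168, 177, 184, 191, 198, 203]
T 0.062 65 70 min -2.25 max -13.875 [206, 203, 195, 187, 174, 158, 140, 120, 105, 96, 96, 98, 100, 100, 95, 90, 87, 91, 102, 118, 139, 155, 172, 183, 193, 202, 207, 211]
S 0.055 25 45 min 2.75 max -13.25 [104, 104, 103, 103, 101, 99,
[... 266 characters left out ...]
51 55 min 13.875 max -1.25 [130, 131, 133, 135, 140, 146, 154, 163, 172, 180, 189, 201, 212, 223, 230, 232, 231, 229, 226, 223, 220, 221, 224, 227, 229, 229, 225, 220]
S 0.062 55 60 min 13.875 max -10.25 [134, 135, 135, 136, 136, 138, 141, 146, 155, 168, 182, 198, 212, 222, 229, 232, 234, 233, 231, 230, 229, 230, 232, 235, 236, 236, 234, 232]
S 0.062 60 65 min 13.875 max -11.125 [129, 132, 134, 136, 138, 140, 143, 148, 156, 168, 181, 196, 210, 222, 229, 234, 236, 238, 238, 238, 238, 238, 238, 238, 238, 238, 238, 238]
S 0.062 65 70 min 13.875 max -13.625 [105, 114, 124, 134, 145, 154, 160, 165, 168, 171, 176, 181, 187, 192, 196, 199, 201, 201, 202, 201, 201, 200, 200, 200, 199, 199, 200, 201]
```

View pics/r3.png

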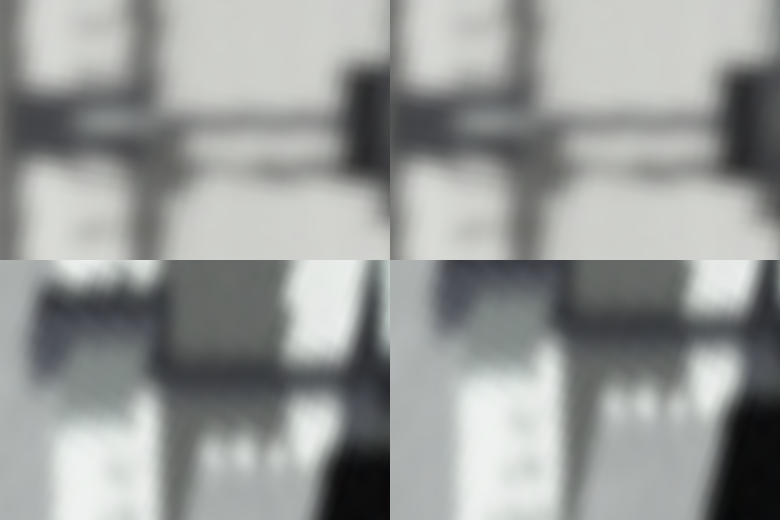

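```bash
python3 - <<'E'
from rect import *
S=dict(np.load('scene3.npz'));T=dict(np.load('top3.npz'))
a=cv2.resize(S['image'][232:262,150:190],None,fx=10,fy=10,interpolation=cv2.INTER_NEAREST)
b=cv2.resize(T['image'][212:242,355:395],None,fx=10,fy=10,interpolation=cv2.INTER_NEAREST)
def mark(im,p,off,X,col):
    pts=[]
    for x,y,z in X:
        W=np.append(o+(x*ex+y*ey)/1e3,z/1e3);u=proj(p,W);pts.append(((u-off+.5)*10).astype(int))
    cv2.polylines(im,[np.array(pts)],True,col,1)
im=np.hstack([a,b]).copy()
a=np.ascontiguousarray(a);b=np.ascontiguousarray(b)
a2=a.copy();b2=b.copy()
# S offset 1.6 mm
for g,p,off,dx in((a2,S,np.array([150,232]),1.6),(b2,T,np.array([355,212]),0)):
    xb=1.4+dx
    for zz,c in((62,(255,0,0)),(50,(0,255,0))): mark(g,p,off,[(xb-1.5,52,zz),(xb+1.5,52,zz),(xb+1.5,74,zz),(xb-1.5,74,zz)],c)
    mark(g,p,off,[(xb-1.5,12,56.5),(xb+1.5,12,56.5),(xb+1.5,51,56.5),(xb-1.5,51,56.5)],(255,255,0))
    mark(g,p,off,[(-60+dx,53,45),(70+dx,53,45),(70+dx,73,45),(-60+dx,73,45)],(0,0,255))
save('m3',np.vstack([np.hstack([a,b]),np.hstack([a2,b2])]))
for p,n in((T,'T'),(S,'S')):
  for ya in(16,22,28,34,40):
    x,f=prof(p,.055,ya,ya+6);i=np.abs(x-1.5)<8;j=f[i].argmin();print(n,ya,x[i][j],end=' ')
    xx=x[i][max(0,j-14):j+15];ff=f[i][max(0,j-14):j+15];c=np.polyfit(xx,ff,2);print(round(-c[1]/2/c[0],2))
E
```

```text
T 16 1.625 1.6
T 22 1.5 1.49
T 28 1.625 1.59
T 34 1.375 1.34
T 40 0.875 0.72
S 16 2.25 2.19
S 22 2.0 2.06
S 28 3.125 3.02
S 34 3.0 2.92
S 40 3.0 2.94
```

View pics/m3.png

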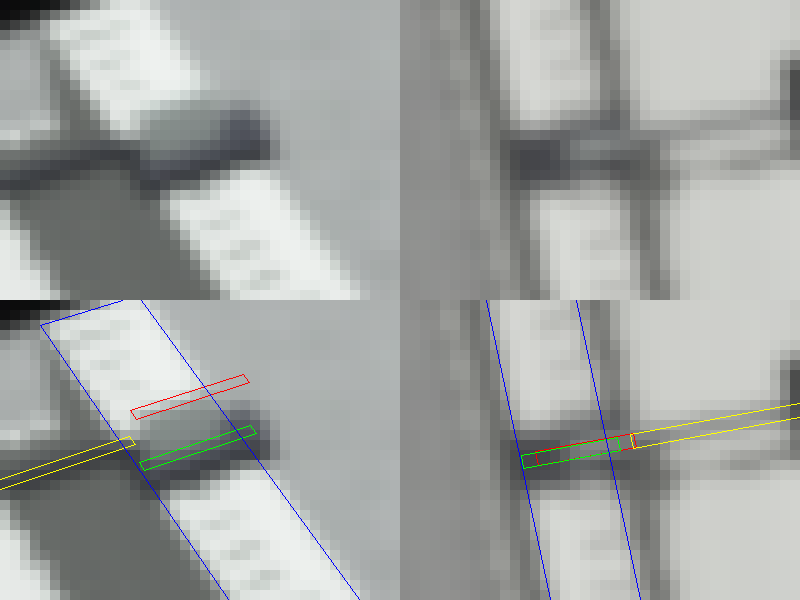

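The pictures show the pointer bar almost in line with the blade. The top view puts the pointer about 0.5 mm past it, and the scene view suggests a little more. I'll ease it back a touch, then unload the arm and check.

Request:
{"fn": "step_arm", "kwargs": {
  "hand": [1,1,1,1,1,1,1,1],
  "dp": [
    [0,0.001,0],
    [0,0.002,0],
    [0,0.003,0],
    [0,0.003,0],
    [0,0.003,0],
    [0,0.003,0],
    [0,0.003,0],
    [0,0.003,0]
  ],
  "yaw": [0,0,0,0,0,0,0,0]
}}

```text
t: 8.6
tool_pos: [0.5472, -0.2361, 0.0767]
tool_rot: [-0.0, 0.643, 0.766, -0.0]
contact_force: [-2.4, 0.3, 7.4]
gripper_width: 0.0216
```

```bash
python3 -c "
from rect import *
s,M=st();print('xc',(np.array(s['tool_pos'])[:2]-o)@ex*1000, 'Fx',s['contact_force'][:2]@ex)"
```

```text
t 8.6 tcp [ 0.5472 -0.2361  0.0767] yang 9.97 z [-0.001 -0.001 -1.   ] F [-2.45  0.27  7.42] T [ 0.153  0.523 -0.019] w 0.0216 j [-5.390e-01  2.970e-01  1.724e+00 -1.000e-03  1.121e+00 -7.130e-01]
xc 2.5403999562674646 Fx -2.363947876770357
```

Request:
{"fn": "step_arm", "kwargs": {
  "hand": [1,1,1,1,1,1,1,1],
  "dp": [
    [0,0.001,0],
    [0,0.0015,0],
    [0,0.002,0],
    [0,0.002,0],
    [0,0.002,0],
    [0,0.002,0],
    [0,0.002,0],
    [0,0.002,0]
  ],
  "yaw": [0,0,0,0,0,0,0,0]
}}

```text
t: 9.4
tool_pos: [0.5486, -0.2358, 0.0767]
tool_rot: [-0.0, 0.643, 0.766, -0.001]
contact_force: [-6.3, 1.4, 8.6]
gripper_width: 0.0214
```

```bash
python3 -c "
from rect import *
s,M=st();print('xc',(np.array(s['tool_pos'])[:2]-o)@ex*1000, 'Fx',s['contact_force'][:2]@ex)"
```

```text
t 9.4 tcp [ 0.5486 -0.2358  0.0767] yang 9.97 z [-0.002 -0.001 -1.   ] F [-6.32  1.41  8.63] T [ 0.131  0.862 -0.019] w 0.0214 j [-5.370e-01  3.000e-01  1.719e+00 -1.000e-03  1.123e+00 -7.110e-01]
xc 4.0270710108651535 Fx -5.988113562475133
```

Request:
{"fn": "step_arm", "kwargs": {
  "hand": [1,1,1,1,0.4,0,0,0],
  "dp": [
    [0,-0.001,0],
    [0,-0.0016,0],
    [0,-0.0016,0],
    [0,-0.0016,0],
    [0,-0.0016,0],
    [0,-0.0016,0],
    [0,-0.0016,0],
    [0,-0.0016,0]
  ],
  "yaw": [0,0,0,0,0,0,0,0]
}}

```text
t: 10.2
tool_pos: [0.5473, -0.2355, 0.075]
tool_rot: [-0.001, 0.643, 0.766, -0.0]
contact_force: [0.7, -0.4, -0.3]
gripper_width: 0.0398
```

```bash
cat > look.py <<'E'
from rect import *
n=sys.argv[1]
s,M=st();print('xc',(np.array(s['tool_pos'])[:2]-o)@ex*1000, 'Fx',s['contact_force'][:2]@ex)
S=capture('scene');T=capture('top')
np.savez('scene%s.npz'%n,**S);np.savez('top%s.npz'%n,**T)
for q,a,b in(("pointer_tip",(162,250),(373,230)),("rider",(166,249),(371,230))):
    u=best(S,q,a,r=15);v=best(T,q,b,r=15);print(q,u,v)
    if v is not None:
        P=atz(T,v,.055 if q[0]=='p' else .055);print('  Tx',(P[:2]-o)@ex*1e3)
for p,nn in((T,'T'),(S,'S')):
  for ya in(16,22,28,34):
    x,f=prof(p,.055,ya,ya+6);i=np.abs(x-2)<9;j=f[i].argmin()
    xx=x[i][max(0,j-14):j+15];ff=f[i][max(0,j-14):j+15];c=np.polyfit(xx,ff,2);print(nn,ya,round(-c[1]/2/c[0],2),end='; ')
for ya in(54,56,58,60,62):
    x,f=prof(T,.062,ya,ya+3);i=np.abs(x-2)<2.5;j=f[i].argmax()
    xx=x[i][max(0,j-14):j+15];ff=f[i][max(0,j-14):j+15];c=np.polyfit(xx,ff,2);print('blade',ya,round(-c[1]/2/c[0],2),end='; ')
a=cv2.resize(S['image'][232:262,150:190],None,fx=10,fy=10,interpolation=cv2.INTER_CUBIC)
b=cv2.resize(T['image'][212:242,355:395],None,fx=10,fy=10,interpolation=cv2.INTER_CUBIC)
save('look'+n,np.hstack([a,b]))
E
sed -i 's/from g import/from m import */;s/import \*\*$/import */' rect.py; sed -i '1c from g import *\nfrom m import *' rect.py; head -3 rect.py
python3 look.py 4
```

```text
from g import *
from m import *
yaw=np.radians(9.8);o=np.array([.5446,-.2361])
t 10.2 tcp [ 0.5473 -0.2355  0.075 ] yang 9.96 z [-0.001  0.    -1.   ] F [ 0.67 -0.38 -0.29] T [-0.038  0.066  0.013] w 0.0398 j [-0.539  0.299  1.724 -0.     1.119 -0.712]
xc 2.7458494342448816 Fx 0.5965201311719825
pointer_tip [165.4 243.4] [377.3 224.9]
  Tx 3.1621753079868564
rider [169.4 251.1] [370.7 230.2]
  Tx -5.656512688612409
T 16 2.91; T 22 -6.17; T 28 -6.8; T 34 3.03; S 16 3.33; S 22 3.77; S 28 4.54; S 34 4.48; blade 54 1.7; blade 56 1.75; blade 58 1.76; blade 60 1.72; blade 62 1.7;
```

View pics/look4.png

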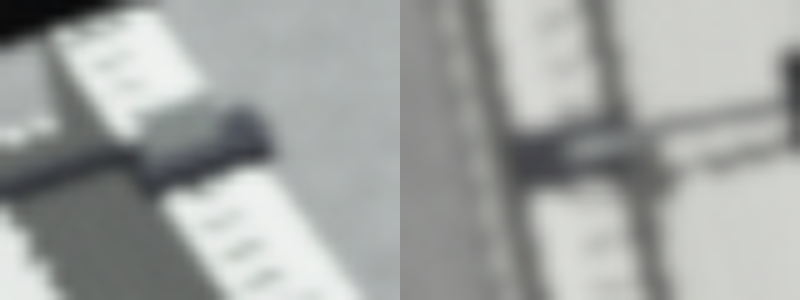

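Request:
{"fn": "step_arm", "kwargs": {
  "hand": [0.5,1,1,1,1,1,1,1],
  "dp": [
    [0,0.001,0],
    [0,0.001,0],
    [0,0.001,0],
    [0,0.001,0],
    [0,0,0],
    [0,-0.001,0],
    [0,-0.0015,0],
    [0,-0.0015,0]
  ],
  "yaw": [0,0,0,0,0,0,0,0]
}}

```text
t: 11.3
tool_pos: [0.5484, -0.2355, 0.0756]
tool_rot: [0.002, 0.643, 0.766, 0.001]
contact_force: [10.6, 1.4, -6.5]
gripper_width: 0.0208
```

```bash
python3 -c "
from rect import *
s,M=st();print('xc',(np.array(s['tool_pos'])[:2]-o)@ex*1000, 'Fx',s['contact_force'][:2]@ex)"
```

```text
t 11.3 tcp [ 0.5484 -0.2355  0.0756] yang 9.96 z [ 0.005 -0.    -1.   ] F [10.61  1.43 -6.47] T [ 0.01  -1.365 -0.006] w 0.0208 j [-0.539  0.297  1.726  0.003  1.115 -0.714]
xc 3.8311471450488406 Fx 10.701006019963488
```

Now on the threshold; next I pull about 1 mm more.

Request:
{"fn": "step_arm", "kwargs": {
  "hand": [1,1,1,1,1,1,1,1],
  "dp": [
    [0,-0.0005,0],
    [0,-0.001,0],
    [0,-0.001,0],
    [0,-0.001,0],
    [0,-0.001,0],
    [0,-0.001,0],
    [0,-0.001,0],
    [0,-0.001,0]
  ],
  "yaw": [0,0,0,0,0,0,0,0]
}}

```text
t: 12.1
tool_pos: [0.5475, -0.2357, 0.0756]
tool_rot: [0.002, 0.643, 0.766, 0.001]
contact_force: [10.8, 2.1, -5.7]
gripper_width: 0.0212
```

```bash
python3 -c "
from rect import *
s,M=st();print('xc',(np.array(s['tool_pos'])[:2]-o)@ex*1000, 'Fx',s['contact_force'][:2]@ex)"
```

```text
t 12.1 tcp [ 0.5475 -0.2357  0.0756] yang 9.97 z [ 0.005 -0.    -1.   ] F [10.81  2.13 -5.68] T [ 0.069 -1.406 -0.086] w 0.0212 j [-0.54   0.295  1.728  0.003  1.114 -0.715]
xc 2.9578222615904393 Fx 11.012609751078308
```

Request:
{"fn": "step_arm", "kwargs": {
  "hand": [1,1,1,1,0.5,0,0,0],
  "dp": [
    [0,0.001,0],
    [0,0.002,0],
    [0,0.0025,0],
    [0,0.0025,0],
    [0,0.0025,0],
    [0,0.0025,0],
    [0,0.0025,0],
    [0,0.0025,0]
  ],
  "yaw": [0,0,0,0,0,0,0,0]
}}

```text
t: 12.9
tool_pos: [0.5478, -0.2356, 0.0755]
tool_rot: [0.0, 0.643, 0.766, 0.0]
contact_force: [-0.2, 0.1, 0.7]
gripper_width: 0.0375
```

Request:
{"fn": "step_arm", "kwargs": {
  "hand": [0,0,0,0,0,0,0,0],
  "dp": [
    [0,0,-0.02],
    [0,0,-0.05],
    [0,0,-0.09],
    [0,0,-0.12],
    [0,0,-0.12],
    [0,0,-0.12],
    [0,0,-0.12],
    [0,0,-0.12]
  ],
  "yaw": [0,0,0,0,0,0,0,0]
}}

```text
t: 13.7
tool_pos: [0.5468, -0.2351, 0.1935]
tool_rot: [-0.002, 0.643, 0.766, -0.0]
contact_force: [0.0, -0.4, -0.1]
gripper_width: 0.0432
```

```bash
python3 look.py 5; python3 -c "
from g import *
to([.536,.194,.15],None)"
```

```text
t 13.7 tcp [ 0.5468 -0.2351  0.1935] yang 9.97 z [-0.003  0.002 -1.   ] F [ 0.04 -0.38 -0.09] T [-0.125  0.03   0.042] w 0.0432 j [-0.538  0.174  1.635 -0.     1.336 -0.712]
xc 2.3437766541994827 Fx -0.029714299271425666
pointer_tip [164.4 243.1] [377.7 226.1]
  Tx 0.40726031019480347
rider [166.2 250.6] [374.3 230.9]
  Tx -8.60096957425827
T 16 -7.55; T 22 2.06; T 28 1.88; T 34 1.82; S 16 2.92; S 22 2.77; S 28 3.44; S 34 3.48; blade 54 1.74; blade 56 1.77; blade 58 1.75; blade 60 1.73; blade 62 1.75; t 14.0 tcp [ 0.5477 -0.2355  0.195 ] yang 9.97 z [-0.001  0.    -1.   ] F [0.26 0.38 0.35] T [-0.124  0.042 -0.051] w 0.0435 j [-0.538  0.173  1.633 -0.     1.336 -0.712]
dp [0.425  0.0629 0.0452]
```

View pics/look5.png

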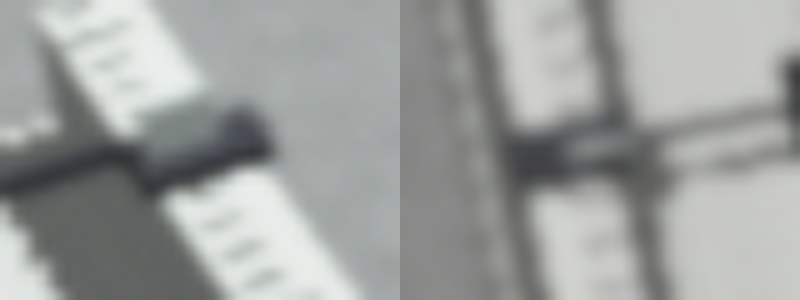

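Released, the pointer stands at 1.9 mm in the top view and the blade at 1.75 mm, so they are in line. Next comes the valve; first I refine the cap centre.

```bash
python3 - <<'E'
from rect import *
for n in('top','scene'):
    p=dict(np.load(n+'5.npz'))
    lo,hi=((180,205),(235,250)) if n=='top' else ((322,170),(362,205))
    g=p['image'].astype(int).min(2)
    g=cv2.cvtColor(p['image'],cv2.COLOR_RGB2GRAY)
    m=np.zeros(g.shape,np.uint8);m[lo[1]:hi[1],lo[0]:hi[0]]=g[lo[1]:hi[1],lo[0]:hi[0]]>145
    nn,l,st_,c=cv2.connectedComponentsWithStats(m)
    print(n,st_[1:].tolist(),c[1:].round(1).tolist())
    if n=='top':
        for z in(.103,):
            for k in range(1,nn):
                if st_[k,4]>100:
                    pts=np.argwhere(l==k)[:,::-1]
                    W=np.array([atz(p,u,z)[:2]*1e3 for u in pts]).astype(np.float32)
                    print(z,cv2.minEnclosingCircle(W),W.mean(0))
    a=cv2.resize(p['image'][lo[1]:hi[1],lo[0]:hi[0]],None,fx=8,fy=8,interpolation=2);save('cap5'+n,a)
E
cd pics; python3 -c "
import cv2,numpy as np
a=cv2.imread('cap5top.png');b=cv2.imread('cap5scene.png');b=cv2.copyMakeBorder(b,0,a.shape[0]-b.shape[0],0,0,0);cv2.imwrite('cap5.png',np.hstack([a,b]))"
```

```text
top [[180, 205, 54, 45, 1152]] [[201.8, 226.6]]
0.103 ((530.7747802734375, 182.84898376464844), 62.09637451171875) [535.77515 192.7777 ]
scene [[322, 170, 40, 35, 1042]] [[342.2, 183.3]]
```

View pics/cap5.png

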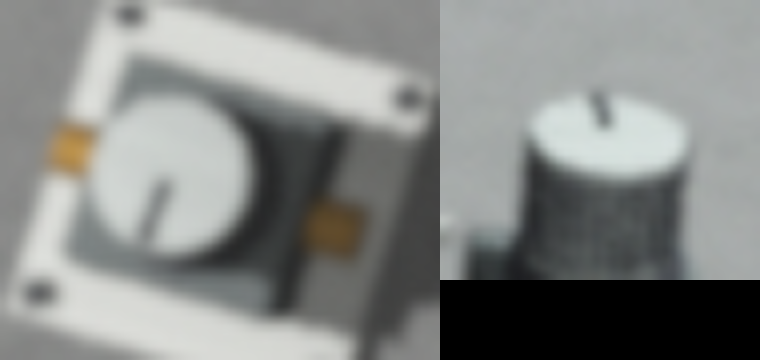

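Request:
{"fn": "step_arm", "kwargs": {
  "hand": [-1,-1,-1,-1,-1,-1,-1,-1],
  "dp": [
    [0.03,0.004,0],
    [0.075,0.01,0],
    [0.12,0.017,0],
    [0.165,0.024,0],
    [0.21,0.031,0],
    [0.255,0.038,0],
    [0.3,0.044,0],
    [0.34,0.05,0]
  ],
  "yaw": [-0.14,-0.28,-0.42,-0.56,-0.7,-0.84,-0.98,-1.12]
}}

```text
t: 14.8
tool_pos: [0.5378, 0.1101, 0.1957]
tool_rot: [0.0, 0.135, 0.991, 0.0]
contact_force: [0.4, -0.2, -0.9]
gripper_width: 0.0866
```

```bash
python3 -c "
from g import *
to([.536,.193,.15],145)"
```

```text
t 14.8 tcp [0.5378 0.1101 0.1957] yang 74.5 z [ 0.  0. -1.] F [ 0.4  -0.16 -0.85] T [0.016 0.011 0.045] w 0.0866 j [ 0.058  0.06   1.756  0.     1.326 -1.242]
dp [0.0239 0.0794 0.0457]
yaw -1.2305
```

```bash
python3 - <<'E'
from rect import *
T=dict(np.load('top5.npz'));S=dict(np.load('scene5.npz'))
u,v=(200.9,226.4),(342.5,186.4)
print(atz(T,u,.103),atz(S,v,.103),tri(T,u,S,v))
E
```

```text
[0.53607294 0.19470285 0.103     ] [0.53666818 0.19660495 0.103     ] (array([0.53651391, 0.19557947, 0.10300974]), np.float64(0.0019355271676307036))
```

Request:
{"fn": "step_arm", "kwargs": {
  "hand": [-1,-1,-1,-1,-1,-1,-1,-1],
  "dp": [
    [0.006,0.02,0],
    [0.012,0.04,0],
    [0.018,0.06,0],
    [0.024,0.081,0.01],
    [0.024,0.081,0.03],
    [0.024,0.081,0.045],
    [0.024,0.081,0.045],
    [0.024,0.081,0.045]
  ],
  "yaw": [-0.148,-0.296,-0.444,-0.592,-0.74,-0.888,-1.036,-1.18]
}}

```text
t: 15.6
tool_pos: [0.5366, 0.1924, 0.1495]
tool_rot: [-0.001, -0.439, 0.898, 0.0]
contact_force: [-0.6, 0.5, -0.1]
gripper_width: 0.0864
```

```bash
python3 -c "
from g import *
to([.5362,.195,.075],None)
for n in('scene','top'):
    p=capture(n);save(n+'6',p['image'])
a=cv2.imread('pics/top6.png');b=cv2.imread('pics/scene6.png')
cv2.imwrite('pics/c6.png',np.hstack([cv2.resize(a[180:280,150:250],(400,400)),cv2.resize(b[120:260,270:410],(400,400))]))
"
```

```text
t 15.6 tcp [0.5366 0.1924 0.1495] yang 142.11 z [-0.002 -0.    -1.   ] F [-0.57  0.53 -0.13] T [0.024 0.036 0.034] w 0.0864 j [ 0.206  0.155  1.743 -0.     1.245 -2.274]
dp [-0.0019  0.0019  0.0745]
```

View pics/c6.png

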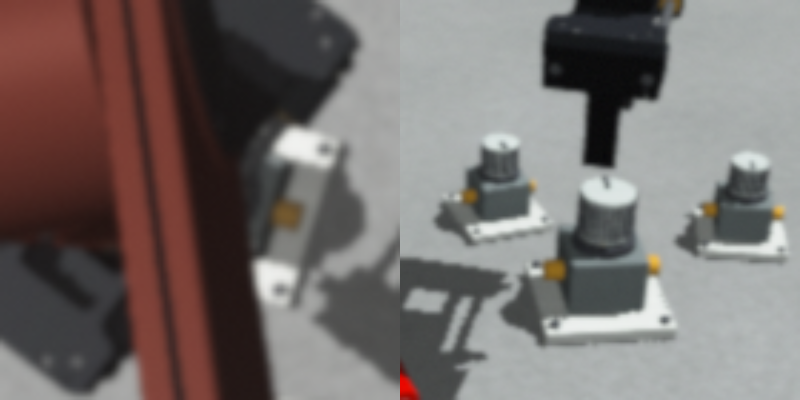

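Request:
{"fn": "step_arm", "kwargs": {
  "hand": [-1,-1,-1,-1,-0.3,0.1,0.1,1],
  "dp": [
    [-0.002,0.002,0.03],
    [-0.002,0.002,0.055],
    [-0.002,0.002,0.074],
    [-0.002,0.002,0.074],
    [-0.002,0.002,0.074],
    [-0.002,0.002,0.074],
    [-0.002,0.002,0.074],
    [-0.002,0.002,0.074]
  ],
  "yaw": [0,0,0,0,0,0,0,0],
  "newtons": 40
}}

```text
t: 16.5
tool_pos: [0.5378, 0.1953, 0.0778]
tool_rot: [0.001, -0.436, 0.9, -0.0]
contact_force: [-0.5, 0.1, 0.5]
gripper_width: 0.0627
```

Request:
{"fn": "step_arm", "kwargs": {
  "hand": [1,1,1,1,1,1,1,1],
  "dp": [
    [0,0,0],
    [0,0,0],
    [0,0,0],
    [0,0,0],
    [0,0,0],
    [0,0,0],
    [0,0,0],
    [0,0,0]
  ],
  "yaw": [0,0,0,0,0,0,0,0]
}}

```text
t: 17.3
tool_pos: [0.5364, 0.1956, 0.0767]
tool_rot: [-0.0, -0.436, 0.9, 0.0]
contact_force: [-4.5, 2.3, 5.4]
gripper_width: 0.0411
```

```bash
python3 -c "
from g import *
s,M=st();print('Ftool',M.T@s['contact_force'])"
```

```text
t 17.3 tcp [0.5364 0.1956 0.0767] yang 141.75 z [-0.001  0.001 -1.   ] F [-4.53  2.27  5.36] T [ 0.587  0.83  -0.003] w 0.0411 j [ 2.110e-01  2.430e-01  1.790e+00  1.000e-03  1.109e+00 -2.263e+00]
Ftool [ 1.02281844  4.97379299 -5.35736587]
```

Request:
{"fn": "step_arm", "kwargs": {
  "hand": [1,1,1,1,1,1,1,1],
  "dp": [
    [0,0.001,0],
    [0,0.001,0.0002],
    [0,0.001,0.0003],
    [0,0.001,0.0005],
    [0,0.001,0.0006],
    [0,0.001,0.0008],
    [0,0.001,0.0009],
    [0,0.001,0.001]
  ],
  "yaw": [0.1,0.24,0.38,0.52,0.66,0.8,0.94,1.08]
}}

```text
t: 18.1
tool_pos: [0.536, 0.1968, 0.0757]
tool_rot: [-0.0, 0.091, 0.996, 0.001]
contact_force: [-2.8, 4.9, 3.4]
gripper_width: 0.0407
```

```bash
python3 -c "
from g import *
s,M=st();print('Ftool',M.T@s['contact_force'])
for n in('scene',):
    p=capture(n);save(n+'7',p['image'])
b=cv2.imread('pics/scene7.png')
cv2.imwrite('pics/c7.png',cv2.resize(b[140:240,290:390],(500,500)))"
```

```text
t 18.1 tcp [0.536  0.1968 0.0757] yang 79.55 z [-0.     0.001 -1.   ] F [-2.84  4.94  3.36] T [0.878 0.461 0.108] w 0.0407 j [ 0.213  0.243  1.792  0.002  1.106 -1.176]
Ftool [ 3.6887834   4.34449713 -3.34944634]
```

View pics/c7.png

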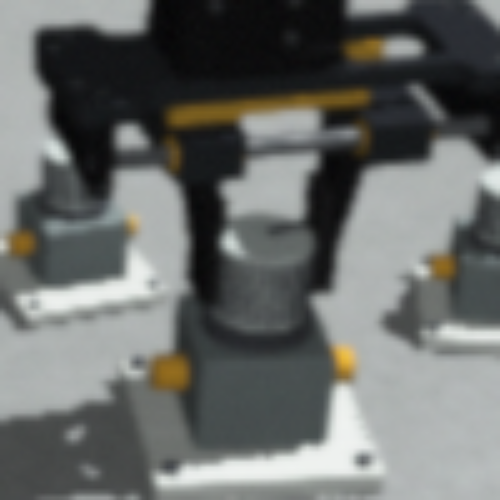

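Request:
{"fn": "step_arm", "kwargs": {
  "hand": [1,1,1,1,1,1,1,1],
  "dp": [
    [0.0005,0.001,0],
    [0.001,0.001,0.0002],
    [0.001,0.001,0.0003],
    [0.001,0.001,0.0005],
    [0.001,0.001,0.0006],
    [0.001,0.001,0.0008],
    [0.001,0.001,0.0009],
    [0.001,0.001,0.001]
  ],
  "yaw": [0.14,0.28,0.42,0.56,0.7,0.84,0.98,1.1]
}}

```text
t: 18.95
tool_pos: [0.5367, 0.1977, 0.0747]
tool_rot: [0.001, 0.598, 0.801, 0.002]
contact_force: [2.9, 4.4, -2.0]
gripper_width: 0.0415
```

```bash
python3 -c "
from g import *
s,M=st();print('Ftool',M.T@s['contact_force'])
for n in('scene',):
    p=capture(n);save(n+'8',p['image'])
b=cv2.imread('pics/scene8.png')
cv2.imwrite('pics/c8.png',cv2.resize(b[140:240,290:390],(500,500)))"
```

```text
t 18.95 tcp [0.5367 0.1977 0.0747] yang 16.54 z [ 0.003  0.001 -1.   ] F [ 2.87  4.42 -2.03] T [ 0.661 -0.454  0.099] w 0.0415 j [ 2.150e-01  2.450e-01  1.793e+00  1.000e-03  1.101e+00 -7.400e-02]
Ftool [3.42255974 4.00277466 2.04315944]
```

View pics/c8.png

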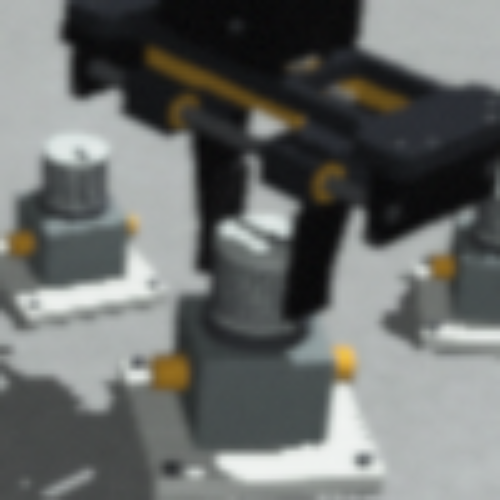

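Request:
{"fn": "step_arm", "kwargs": {
  "hand": [1,1,1,1,1,1,1,1],
  "dp": [
    [0.0005,0.0005,0],
    [0.0005,0.001,0.0002],
    [0.0005,0.001,0.0003],
    [0.0005,0.001,0.0004],
    [0.0005,0.001,0.0005],
    [0.0005,0.001,0.0006],
    [0.0005,0.001,0.0006],
    [0.0005,0.001,0.0006]
  ],
  "yaw": [0.1,0.2,0.3,0.4,0.5,0.6,0.6,0.6]
}}

```text
t: 19.8
tool_pos: [0.5374, 0.1978, 0.0741]
tool_rot: [0.001, 0.806, 0.592, 0.001]
contact_force: [6.2, 1.6, -2.7]
gripper_width: 0.0415
```

```bash
python3 -c "
from g import *
s,M=st();print('Ftool',M.T@s['contact_force'])"
```

```text
t 19.8 tcp [0.5374 0.1978 0.0741] yang -17.4 z [ 0.003  0.    -1.   ] F [ 6.18  1.59 -2.69] T [ 0.241 -0.756 -0.079] w 0.0415 j [ 0.215  0.247  1.79  -0.     1.101  0.519]
Ftool [3.3630573  5.41880831 2.70862391]
```

Request:
{"fn": "step_arm", "kwargs": {
  "hand": [1,1,1,1,1,1,1,1],
  "dp": [
    [0,0.0003,0],
    [0,0.0006,0.0001],
    [0,0.001,0.0002],
    [0,0.001,0.0002],
    [0,0.001,0.0002],
    [0,0.001,0.0002],
    [0,0.001,0.0002],
    [0,0.001,0.0002]
  ],
  "yaw": [0.03,0.06,0.09,0.12,0.15,0.15,0.15,0.15]
}}

```text
t: 20.6
tool_pos: [0.5376, 0.1976, 0.074]
tool_rot: [0.0, 0.849, 0.529, 0.001]
contact_force: [4.8, 3.6, -1.2]
gripper_width: 0.0414
```

```bash
python3 -c "
from g import *
s,M=st();print('Ftool',M.T@s['contact_force'])"
```

```text
t 20.6 tcp [0.5376 0.1976 0.074 ] yang -26.18 z [ 0.001  0.    -1.   ] F [ 4.81  3.56 -1.17] T [ 0.489 -0.713 -0.087] w 0.0414 j [0.215 0.249 1.789 0.    1.103 0.671]
Ftool [5.31781182 2.74257141 1.18167002]
```

Request:
{"fn": "step_arm", "kwargs": {
  "hand": [1,1,1,1,1,1,1,1],
  "dp": [
    [0.0005,0,0],
    [0.001,0.0005,0],
    [0.001,0.0005,0.0001],
    [0.001,0.0005,0.0001],
    [0.001,0.0005,0.0002],
    [0.001,0.0005,0.0002],
    [0.001,0.0005,0.0002],
    [0.001,0.0005,0.0002]
  ],
  "yaw": [0.03,0.06,0.09,0.12,0.15,0.18,0.2,0.2]
}}

```text
t: 21.4
tool_pos: [0.5378, 0.1976, 0.0738]
tool_rot: [0.0, 0.897, 0.442, -0.0]
contact_force: [1.1, -1.1, 3.8]
gripper_width: 0.0411
```

```bash
python3 -c "
from g import *
s,M=st();print('Ftool',M.T@s['contact_force'])
for n in('scene',):
    p=capture(n);save(n+'9',p['image'])
b=cv2.imread('pics/scene9.png')
cv2.imwrite('pics/c9.png',cv2.resize(b[140:240,290:390],(500,500)))"
```

```text
t 21.4 tcp [0.5378 0.1976 0.0738] yang -37.54 z [-0.    -0.001 -1.   ] F [ 1.07 -1.06  3.76] T [-0.367 -0.047  0.897] w 0.0411 j [ 2.150e-01  2.510e-01  1.786e+00 -1.000e-03  1.104e+00  8.710e-01]
Ftool [-0.19577122  1.49992941 -3.76365801]
```

View pics/c9.png

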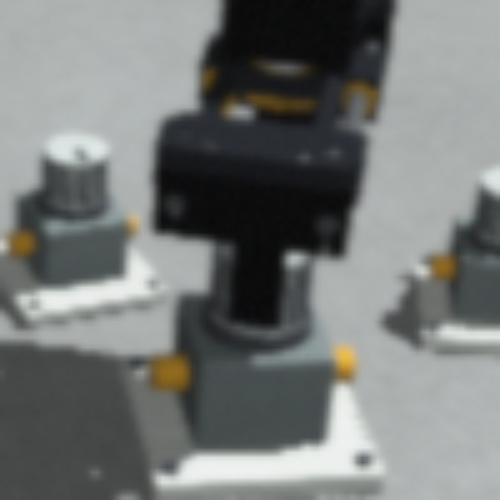

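Request:
{"fn": "step_arm", "kwargs": {
  "hand": [1,1,1,1,1,1,1,1],
  "dp": [
    [0,0,0],
    [0,0,0],
    [0,0,0],
    [0,0,0],
    [0,0,0],
    [0,0,0],
    [0,0,0],
    [0,0,0]
  ],
  "yaw": [-0.01,-0.01,-0.01,-0.01,-0.01,-0.01,-0.01,-0.01]
}}

```text
t: 22.25
tool_pos: [0.5379, 0.1977, 0.0738]
tool_rot: [0.0, 0.895, 0.446, -0.0]
contact_force: [0.4, -2.6, 5.6]
gripper_width: 0.0413
```

```bash
python3 -c "
from g import *
s,M=st();print('Ftool',M.T@s['contact_force'])"
```

```text
t 22.25 tcp [0.5379 0.1977 0.0738] yang -37.0 z [-0.    -0.001 -1.   ] F [ 0.45 -2.64  5.64] T [-0.567  0.177  0.633] w 0.0413 j [ 2.150e-01  2.510e-01  1.786e+00 -1.000e-03  1.104e+00  8.610e-01]
Ftool [-1.84596798  1.9455147  -5.64079011]
```

Request:
{"fn": "step_arm", "kwargs": {
  "hand": [1,1,1,1,1,1,1,1],
  "dp": [
    [0,0,0],
    [0,0,0],
    [0,0,0],
    [0,0,0],
    [0,0,0],
    [0,0,0],
    [0,0,0],
    [0,0,0]
  ],
  "yaw": [-0.02,-0.02,-0.02,-0.02,-0.02,-0.02,-0.02,-0.02]
}}

```text
t: 23.05
tool_pos: [0.5379, 0.1977, 0.0738]
tool_rot: [0.0, 0.891, 0.455, -0.0]
contact_force: [-0.8, -1.9, 5.5]
gripper_width: 0.0409
```

```bash
python3 -c "
from g import *
s,M=st();print('Ftool',M.T@s['contact_force'])"
```

```text
t 23.05 tcp [0.5379 0.1977 0.0738] yang -35.93 z [-0. -0. -1.] F [-0.78 -1.95  5.5 ] T [-0.617  0.149  0.025] w 0.0409 j [ 0.215  0.251  1.786 -0.     1.104  0.842]
Ftool [-2.0350252   0.514292   -5.49476456]
```

Bottomed: the torque rose to 0.9 N m and fell to about zero at jaw angle -35.9°, after 178° of turning (the rib had predicted about 172°). Next I back off 90° to +54.1°, following the 1.5 mm rise.

Request:
{"fn": "step_arm", "kwargs": {
  "hand": [1,1,1,1,1,1,1,1],
  "dp": [
    [0,0,-0.0001],
    [0,0,-0.0002],
    [0,0,-0.0004],
    [0,0,-0.0005],
    [0,0,-0.0006],
    [0,0,-0.0007],
    [0,0,-0.0008],
    [0,0,-0.0009]
  ],
  "yaw": [-0.1,-0.22,-0.34,-0.46,-0.58,-0.7,-0.82,-0.94]
}}

```text
t: 23.85
tool_pos: [0.5368, 0.1979, 0.0746]
tool_rot: [-0.001, 0.586, 0.81, -0.001]
contact_force: [-4.2, -3.4, 9.9]
gripper_width: 0.0408
```

```bash
python3 -c "
from g import *
s,M=st();print('Ftool',M.T@s['contact_force']);to(s['tool_pos'],54.15)"
```

```text
t 23.85 tcp [0.5368 0.1979 0.0746] yang 18.2 z [-0.003 -0.    -1.   ] F [-4.18 -3.4   9.93] T [-0.441  0.767 -0.074] w 0.0408 j [ 0.215  0.25   1.787  0.     1.108 -0.103]
Ftool [-1.9177576  -5.06064813 -9.91478958]
t 23.85 tcp [0.5368 0.1979 0.0746] yang 18.2 z [-0.003 -0.    -1.   ] F [-4.18 -3.4   9.93] T [-0.441  0.767 -0.074] w 0.0408 j [ 0.215  0.25   1.787  0.     1.108 -0.103]
dp [0. 0. 0.]
yaw -0.6275
```

Request:
{"fn": "step_arm", "kwargs": {
  "hand": [1,1,1,1,1,1,1,1],
  "dp": [
    [0,-0.0005,-0.0003],
    [0,-0.0008,-0.0005],
    [0,-0.0008,-0.0007],
    [0,-0.0008,-0.0008],
    [0,-0.0008,-0.001],
    [0,-0.0008,-0.001],
    [0,-0.0008,-0.001],
    [0,-0.0008,-0.001]
  ],
  "yaw": [-0.1,-0.22,-0.34,-0.46,-0.58,-0.628,-0.628,-0.628]
}}

```text
t: 24.65
tool_pos: [0.5361, 0.1975, 0.0752]
tool_rot: [-0.001, 0.31, 0.951, -0.001]
contact_force: [-2.9, -3.3, 5.5]
gripper_width: 0.0411
```

```bash
python3 -c "
from g import *
s,M=st();print('Ftool',M.T@s['contact_force'])
S=capture('scene');T=capture('top');save('scene10',S['image']);np.savez('scene10.npz',**S);np.savez('top10.npz',**T)
b=cv2.imread('pics/scene10.png')
cv2.imwrite('pics/c10.png',np.hstack([cv2.resize(b[140:240,290:390],(400,400),interpolation=2),cv2.resize(b[200:300,100:200],(400,400),interpolation=2)]))"
```

```text
t 24.65 tcp [0.5361 0.1975 0.0752] yang 53.92 z [-0.003 -0.    -1.   ] F [-2.92 -3.31  5.54] T [-0.414  0.383  0.043] w 0.0411 j [ 0.215  0.247  1.788  0.     1.109 -0.726]
Ftool [ 0.41550476 -4.40594955 -5.53022658]
```

View pics/c10.png

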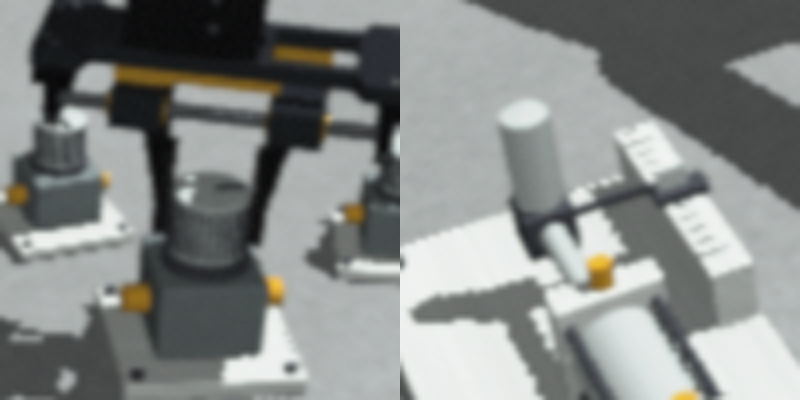

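```bash
python3 - <<'E'
from rect import *
S=dict(np.load('scene10.npz'))
a=cv2.resize(S['image'][175:205,325:360],None,fx=20,fy=20,interpolation=2);
c=np.array([.5362,.195,.1015])
for ang in(60,70,73,80,90):
    th=np.radians(ang);u=proj(S,c+.021*np.array([np.cos(th),np.sin(th),0]));print(ang,((u-[325,175]+.5)*20).round())
print(((proj(S,c)-[325,175]+.5)*20).round())
save('rib10',a)
E
```

```text
60 [543. 265.]
70 [540. 248.]
73 [538. 243.]
80 [531. 231.]
90 [516. 215.]
[343. 251.]
```

View pics/rib10.png

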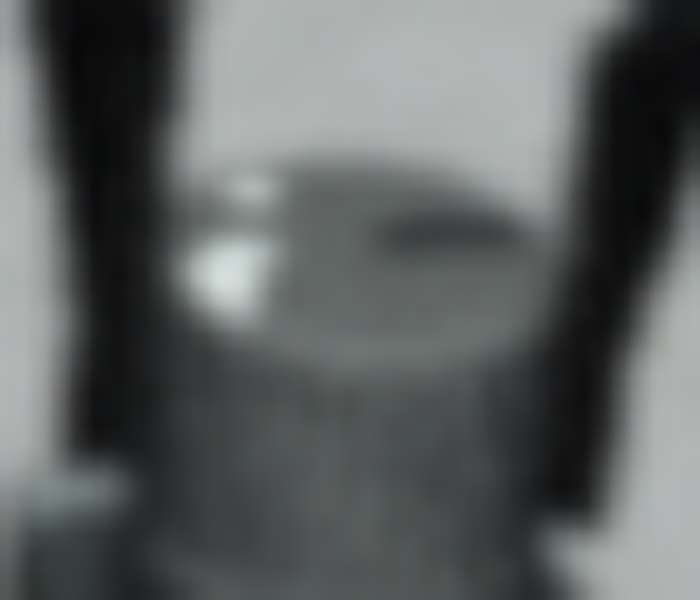

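```bash
python3 - <<'E'
from rect import *
T=dict(np.load('top10.npz'));S=dict(np.load('scene10.npz'))
for p,nn,B in((T,'T',1),(S,'S',0)):
  for ya in(22,28,34):
    x,f=prof(p,.055,ya,ya+6);i=np.abs(x-2)<4.5;j=f[i].argmin();print(nn,ya,x[i][j],end='; ')
for ya in(56,60):
    x,f=prof(T,.062,ya,ya+3);i=np.abs(x-2)<2.5;print('blade',x[i][f[i].argmax()])
for p,q in((T,'weight'),(T,'screwdriver'),(T,'fitting')): 
    pass
st(); print(hand_in())
E
```

```text
T 22 2.125; T 28 1.875; T 34 1.875; S 22 2.75; S 28 3.5; S 34 3.5; blade 1.75
blade 1.75
t 24.75 tcp [0.5362 0.1975 0.0753] yang 53.91 z [-0.003 -0.    -1.   ] F [-2.77 -2.5   5.9 ] T [-0.477  0.427  0.076] w 0.0413 j [ 0.215  0.247  1.788  0.     1.109 -0.726]
the job is handed in; nothing more can be done
None
```

The rod is pulled out in line with the marker, and the cap has been bottomed out, backed off a quarter turn and left gripped. I handed the job in at 24.75 s; no verdict is reported.

- **Rod:** I gripped the post and pulled it about 29 mm. I then pushed it back 1.5 mm, pulled it out 1.1 mm again and let go with the arm unloaded.
  - **Top view:** the last picture puts the pointer at 1.9 mm and the blade at 1.75 mm along the rod, in line to about 0.2 mm.
  - **Scene view:** this view is coarser and disagreed slightly. It suggests the pointer is about 0.5–1.5 mm further out than the blade. I trusted the top view more.
- **Cap:** I screwed it down about 178°, and the torque rose to 0.9 N m at the stop. The rib's starting angle had predicted about 172°. I then backed it off from the point where the torque had fallen to zero. The jaws turned from -35.9° to +53.9°, which is 89.8°, and the tool rose about 1.5 mm.
  - **Still gripped:** the opening at hand-in was 41 mm at 40 N.
  - **Rib check:** its direction in the last picture is roughly 70–80°, against an expected 68–73°, so it agrees only coarsely.
- **Loose things:** I never touched them or moved the tool low near them. I did not measure their positions again at the end.

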